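Eject the tagged relay

TASK

The relay tagged with red tape on the relay panel has failed: press its socket's white ejector lever down gently, all the way to its stop and without forcing it there, so that the relay is levered up out of its contacts; do not take hold of the relay or pull at it while it is still plugged in. Then lift it out and put it down in the blue tray without dropping it. Leave the other two relays plugged in and the rest of the desk as it is.

Things in the scene. Friction and masses are not known exactly. Their poses are not given: they have to be found in the camera images.
- panel: Relay panel: fixed aluminium plate 160 x 220 x 6 mm, origin at the centre of its underside, turned up to 0.4 rad. Along its y a rail carries three black sockets at y = -58, 0, +58 mm, tops 43.5 mm over the desk, 44 x 38 mm; ejector levers on their -x side. Beyond the sockets' ends only terminal steps, under 31 mm over the desk.
- relay_marked: Failed plug-in relay, clear cover, 40 (x) x 30 (y) x 44 mm high, 70 to 110 g, red tape over its top; in any of the three sockets, axes as the panel's. Origin: centre of housing underside. Blades reach 12 mm below it, held by spring friction of about 5 to 10 N. Levered up it stays up, tilted a little, loosely held, to be lifted straight out. Next housings are 28 mm off in panel y; panel x is clear.
- relay_b: An untagged relay of the same make and size in another socket, to be left plugged in. Origin as for relay_marked.
- relay_c: The third relay, untagged, as relay_b.
- tray: Open blue plastic tray, outside 130 mm (x) by 170 mm (y), 28 mm high, walls and floor 4 to 5 mm, fixed. Origin: centre of its underside. It may be turned by up to 0.5 rad.
- lever_0: White ejector lever of the socket at panel y = -58 mm. Origin: its pivot (along panel y), 39.5 mm over the desk, 26 mm to -x of the socket's centre; stays where left. Prongs reach 27 mm to +x under the relay. Needs 2 to 10 N at the tab, flexes 1 mm per 10 N, breaks above 18 N. Worn unequally: hard stop 10 to 18 mm down at the tab, only to be felt; there the relay is about 7 mm up. The last 1 mm counts.
- tab_0 (a point): Centre of the top face of lever_0's ribbed tab, 26 x 26 mm, where it is pressed: 56 mm to the -x side of the socket's centre and 51.5 mm over the desk at rest, sloping up away from the socket by 0.2 rad; the slope reverses on the way down, so a broad fingertip rides on its edges and travels a few mm less than this centre.
- seat_0 (a point): Seat of the socket at panel y = -58 mm: centre of the socket's top, 43.5 mm over the desk, where a plugged-in relay's origin lies. Axes as the panel's.
- lever_1: White ejector lever of the socket at panel y = 0 mm. Origin: its pivot (along panel y), 39.5 mm over the desk, 26 mm to -x of the socket's centre; stays where left. Prongs reach 27 mm to +x under the relay. Needs 2 to 10 N at the tab, flexes 1 mm per 10 N, breaks above 18 N. Worn unequally: hard stop 10 to 18 mm down at the tab, only to be felt; there the relay is about 7 mm up. The last 1 mm counts.
- tab_1 (a point): Centre of the top face of lever_1's ribbed tab, 26 x 26 mm, where it is pressed: 56 mm to the -x side of the socket's centre and 51.5 mm over the desk at rest, sloping up away from the socket by 0.2 rad; the slope reverses on the way down, so a broad fingertip rides on its edges and travels a few mm less than this centre.
- seat_1 (a point): Seat of the socket at panel y = 0 mm: centre of the socket's top, 43.5 mm over the desk, where a plugged-in relay's origin lies. Axes as the panel's.
- lever_2: White ejector lever of the socket at panel y = 58 mm. Origin: its pivot (along panel y), 39.5 mm over the desk, 26 mm to -x of the socket's centre; stays where left. Prongs reach 27 mm to +x under the relay. Needs 2 to 10 N at the tab, flexes 1 mm per 10 N, breaks above 18 N. Worn unequally: hard stop 10 to 18 mm down at the tab, only to be felt; there the relay is about 7 mm up. The last 1 mm counts.
- tab_2 (a point): Centre of the top face of lever_2's ribbed tab, 26 x 26 mm, where it is pressed: 56 mm to the -x side of the socket's centre and 51.5 mm over the desk at rest, sloping up away from the socket by 0.2 rad; the slope reverses on the way down, so a broad fingertip rides on its edges and travels a few mm less than this centre.
- seat_2 (a point): Seat of the socket at panel y = 58 mm: centre of the socket's top, 43.5 mm over the desk, where a plugged-in relay's origin lies. Axes as the panel's.
- screwdriver: Grey-handled screwdriver, 190 mm, on the right; bystander. Origin: centre of its underside.
- mouse: Black computer mouse, 105 mm; bystander. Origin: centre of its underside.
- tape_roll: Empty grey tape roll, 96 mm wide, 25 mm high; bystander. Origin: centre of its underside.
- board_a: Green circuit board, 100 x 150 mm, at the back; bystander. Origin: centre of its underside.
- board_b: Green circuit board, 80 x 120 mm, at the back; bystander. Origin: centre of its underside.
- bottle: Clear bottle, 64 mm wide, 200 mm high; bystander. Origin: centre of its underside.
There are look-alikes about, which are no part of the job. Of the things that look like the tray, take the one that is farthest from the robot's base at the start.

How it is judged:
On the way:
1. The tagged relay's lever is pressed to within 0.035 rad (about 1 mm at its tab) of its stop and the relay stands at least 5.5 mm above its seat, the robot not touching the relay (((horizontal distance between relay_marked and seat_0 below 0.015 m and z of relay_marked in the frame of seat_0 above 0.0055 m and angle between relay_marked's own z axis and vertical below 0.35 rad and angle between lever_0's own x axis and vertical below 1.281 rad) or (horizontal distance between relay_marked and seat_1 below 0.015 m and z of relay_marked in the frame of seat_1 above 0.0055 m and angle between relay_marked's own z axis and vertical below 0.35 rad and angle between lever_1's own x axis and vertical below 1.171 rad) or (horizontal distance between relay_marked and seat_2 below 0.015 m and z of relay_marked in the frame of seat_2 above 0.0055 m and angle between relay_marked's own z axis and vertical below 0.35 rad and angle between lever_2's own x axis and vertical below 1.061 rad)) and not (contact force between any of the fingers, the arm and relay_marked above 0.3 N)), for 0.2 s.
At the end, for the whole second after the job is handed in: The tagged relay rests in the tray, standing or lying (its origin within the tray's outline and less than 40 mm above the tray's underside, carried by the tray, at rest below 0.02 m/s); the other two relays are within 3 mm of their start, plugged in (x of relay_marked in the frame of tray between -0.065 and 0.065 m and y of relay_marked in the frame of tray between -0.085 and 0.085 m and z of relay_marked in the frame of tray below 0.04 m and contact force between relay_marked and tray above 0.3 N and linear speed of relay_marked below 0.02 m/s and distance of each of relay_b, relay_c from where it was at the start of the episode below 0.003 m); the robot touches nothing.
It fails at once if an ejector lever is pushed with more than 18 N (contact force between any of the fingers, the arm and lever_0 above 18 N or contact force between any of the fingers, the arm and lever_1 above 18 N or contact force between any of the fingers, the arm and lever_2 above 18 N).
It fails at once if the robot touches the tagged relay (over 2 N) while it is still plugged in (less than 4.5 mm above its seat in a socket) (contact force between any of the fingers, the arm and relay_marked above 2 N and ((horizontal distance between relay_marked and seat_0 below 0.015 m and z of relay_marked in the frame of seat_0 below 0.0045 m) or (horizontal distance between relay_marked and seat_1 below 0.015 m and z of relay_marked in the frame of seat_1 below 0.0045 m) or (horizontal distance between relay_marked and seat_2 below 0.015 m and z of relay_marked in the frame of seat_2 below 0.0045 m))).
It fails at once if the tagged relay is flicked out, thrown or dropped (moves faster than 0.6 m/s with the fingers off it) (linear speed of relay_marked above 0.6 m/s and contact force between the fingers and relay_marked below 0.05 N).
It fails at once if one of the other relays is moved more than 3 mm (distance of any of relay_b, relay_c from where it was at the start of the episode above 0.003 m).
It fails at once if something else on the desk is moved more than 20 mm (distance of any of screwdriver, mouse, tape_roll, board_a, board_b, bottle from where it was at the start of the episode above 0.02 m).
It also fails if it takes over 72 s, if anything falls off the work surface, if the arm or the gripper's body presses on something with over 40 N, if the wrist force passes 120 N, or if a joint passes its speed limit or range.

ROBOT

A 7-joint arm with a two-finger parallel gripper is mounted at the origin on the work surface. World frame = base frame: x ahead of the robot, y to its left, z up, the work surface at z = 0. Lengths are in m, angles in rad, forces in N, time in s.
With the tool pointing down it reaches from about 0.35 to 0.775 m from the base axis. Payload 3.1 kg.
Tool frame: the origin (TCP) lies at the very end of the fingers, on their centre line; the grasp point (between the pads) lies 19 mm behind it; x points along the fingers, z is the direction in which the jaws open and shut, and the axes are right-handed (so a half turn about x gives the same grasp; the last joint's range is limited). The gripper opens to 85 mm and grips with 20 to 120 N. Pads are 22 mm wide; open, the fingers measure 114 mm over their backs; the gripper's body (76 mm by 85 mm) begins 54 mm behind the grasp point. The pads swing forward as they close: fully open they stand 13 mm farther back than shut.
Start: joints at [-1.228, 0.311, 0.014, 1.512, -0.004, 1.319, -0.027], TCP at [0.206, 0.51, 0.231] pointing down, gripper open.
Joint ranges: [-2.7, 2.7], [-0.3, 1.91], [-1.27, 1.3], [0.12, 2.57], [-1.44, 4.58], [0.2, 2.03], [-3.05, 3.05]. Speed limits (rad/s): [2.79, 2.79, 3.14, 3.14, 3.14, 3.14, 3.14].

INTERFACE

Orientations are given as a rotation vector (axis times angle).
In Python, from rig import get_obs, read_camera, close_job, spot_in, cut_out gives the robot as it stands.
- The arm moves only by the tool servo_tool, never from a script. Its argument "plan" is one flat list of numbers, 5 for each row, row after row: the shift along the tool's x, y, z in cm, then the turn about the tool's x in rad, then the finger opening in cm, from 0 to 8.54. In form: [x, y, z, yaw, gripper, x, y, z, yaw, gripper, ...]. A call has 1 to 20 rows; each row is the pose to reach, as a shift and turn from the pose measured when the call began, along the tool's axes at that moment; what a row does not reach only later rows make up. A row lasts 1/8 s, in which the tool goes at most 62.5 mm and 10.7 degrees, less where a joint would pass 70% of its speed; a pose out of reach is approached as far as the arm can. A call with a gripper value outside its range is refused whole. The fingers move at their own pace and stop on an object; "newtons" is the grip in N (left out, the last holds). Time passes only in rows, so rows that repeat a pose let the fingers close. It gives the time, the measured TCP pose, the force and the opening at its end, in the units of the state.
- get_obs(): the state, without advancing time (a new reading comes with each control period).
- read_camera(name): name is "scene" or "side" or "wrist"; returns a dict with "color" (400x640x3 uint8, red, green, blue), "range_z" (400x640 float32, m along the optical axis (not along the pixel's ray), 0 where there is no reading), "mtx" (3x3 intrinsics, pixels), "rvec" (rotation vector, rad) and "tvec" (3), from world to camera coordinates, as OpenCV has them. Camera axes: x right, y down, z forward; pixel columns grow to the right and rows downward; lengths in m; the calibration is good to about 2 mm. A picture is of the moment at which its call begins.
- close_job(): hands the job in, once; it reports no verdict.
Trained networks look in a picture, given as the dict that the camera call returned (one of the last four; its "shot" number tells which), for a name from the list of things; names that differ only in an ending like _2 or _b are one class to them, and where a whole thing is asked for, a point or a joint stands for the part that bears it (a point fixed in the world has none). Each returns a list of dicts, best first, with "score" (0 to 1); they miss things now and then, are a little off and sometimes report something else, mostly with a low value. They report only what shows in the picture. A call takes as long as a camera call. They do not tell look-alikes from the thing itself.
- spot_in(picture, thing): "xy" ([column, row] in pixels, amid what is visible of it).
- cut_out(picture, thing): "pixels" (400x640 bool, what is visible of it) and "xy" ([column, row] in pixels, amid what is visible of it).
The state is a dict: "t": time; "joint_positions": joint angles; "qd": joint speeds; "tau": joint torques, N m; "ee_pos": TCP position; "tcp_rot": TCP orientation; "contact_force": force on the tool from outside, world axes, zero at the start; "moment": the same for the moment, N m; "gripper_width": finger opening in m.
Only numpy, scipy, OpenCV 4.12 (cv2) and the standard library are available. Lean on these libraries where they do the work, as an engineer would, in place of code of your own. Each camera call takes 0.05 s, during which the arm holds its last target.

## Working session

There is one attempt and no reset: what is moved stays moved. The work goes in short steps, Python scripts to look and compute and a tool call to move; the robot and the scene stay as the last step left them, time stands still between calls to the robot, and variables do not carry over. Pictures are saved under pics/ and viewed, and the job is handed in when it is done.

Besides the shell and the picture viewer there is one more tool, called after "Call:" as name(argument=value, ...), one argument or row to a line, values as JSON. servo_tool: Moves the arm, as the interface text tells. Its arguments: {"type":"object","properties":{"plan":{"type":"array","items":{"type":"number"}},"newtons":{"type":"number"}},"required":["plan"]}

```bash
mkdir -p pics; ls; python3 - <<'E'
from rig import *
import cv2,numpy as np
o=get_obs(); print({k:np.round(v,3) for k,v in o.items()})
for n in ["scene","side"]:
    p=read_camera(n); cv2.imwrite(f"pics/{n}0.png",p["color"][:,:,::-1]); print(n,p["mtx"].tolist(),p["rvec"],p["tvec"])
    np.savez(f"{n}0.npz",**{k:p[k] for k in["color","range_z","mtx","rvec","tvec"]})
    for t in ["relay_marked","tray","panel","tab_0","lever_0"]:
        print(t,[(np.round(d["xy"]).tolist(),round(d["score"],2)) for d in spot_in(p,t)])
E
```

```text
pics
{'t': np.float64(0.0), 'joint_positions': array([-1.228,  0.312,  0.014,  1.513, -0.004,  1.319, -0.027]), 'qd': array([-0.001,  0.   , -0.001, -0.001,  0.001,  0.001,  0.001]), 'tau': array([ 0.0000e+00, -3.7992e+01,  1.4600e-01, -2.3060e+01,  1.2000e-02,
        1.4000e-02,  0.0000e+00]), 'ee_pos': array([0.206, 0.509, 0.23 ]), 'tcp_rot': array([-0.923,  1.369,  0.92 ]), 'contact_force': array([-0.808,  0.07 , -0.242]), 'moment': array([0.015, 0.058, 0.011]), 'gripper_width': np.float64(0.085)}
scene [[447.3751638745019, 0.0, 311.7996330152722], [0.0, 447.3751638745019, 206.41575369628984], [0.0, 0.0, 1.0]] [ 1.03715351  2.25867813 -1.19571312] [ 0.39137277 -0.18324499  1.85210468]
relay_marked [([476.0, 247.0], 0.68), ([281.0, 188.0], 0.49)]
tray [([358.0, 248.0], 0.77), ([409.0, 219.0], 0.71)]
panel [([285.0, 206.0], 0.68)]
tab_0 [([267.0, 186.0], 0.62), ([303.0, 188.0], 0.59)]
lever_0 [([290.0, 183.0], 0.56), ([304.0, 186.0], 0.39)]
side [[437.3324802093527, 0.0, 325.14076567784963], [0.0, 437.3324802093527, 196.11390919830626], [0.0, 0.0, 1.0]] [ 2.13674777 -0.27634441  0.15405304] [-0.55311285  0.15142577  1.1963434 ]
relay_marked [([338.0, 242.0], 0.63), ([310.0, 240.0], 0.63)]
tray [([242.0, 188.0], 0.97), ([317.0, 186.0], 0.84)]
panel []
tab_0 [([328.0, 267.0], 0.66), ([311.0, 239.0], 0.66), ([320.0, 255.0], 0.56), ([306.0, 239.0], 0.43)]
lever_0 [([310.0, 241.0], 0.65)]
```

View pics/scene0.png

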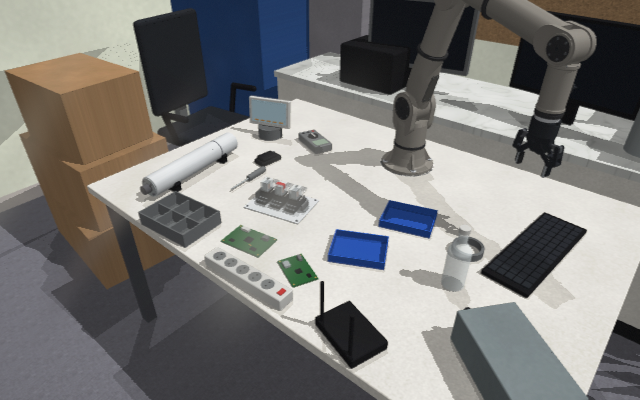

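View pics/side0.png

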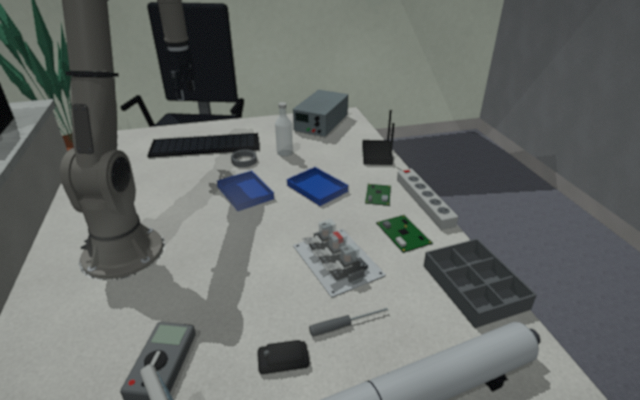

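```bash
cat > h.py <<'E'
import numpy as np,cv2
def world(p,u,v,z=None):
    R,_=cv2.Rodrigues(np.asarray(p["rvec"],float)); t=np.asarray(p["tvec"],float).ravel()
    u=np.atleast_1d(u).astype(float);v=np.atleast_1d(v).astype(float);K=p["mtx"]
    r=np.stack([(u-K[0,2])/K[0,0],(v-K[1,2])/K[1,1],np.ones_like(u)])
    if z is None:
        d=p["range_z"][v.round().astype(int),u.round().astype(int)]
        return (R.T@(r*d-t[:,None])).T
    c=-R.T@t; rw=R.T@r
    s=(z-c[2])/rw[2]
    return (c[:,None]+rw*s).T
def cloud(p):
    v,u=np.mgrid[:400,:640]; w=world(p,u.ravel(),v.ravel()).reshape(400,640,3); w[p["range_z"]<=0]=np.nan; return w
def proj(p,X):
    return cv2.projectPoints(np.asarray(X,float).reshape(-1,1,3),np.asarray(p["rvec"],float),np.asarray(p["tvec"],float),p["mtx"],None)[0].reshape(-1,2)
E
python3 - <<'E'
import numpy as np,cv2
for n,(x0,y0,x1,y1) in {"scene":(230,150,500,300),"side":(200,140,400,290)}.items():
    im=cv2.imread(f"pics/{n}0.png")[y0:y1,x0:x1]
    s=800/im.shape[1]; im=cv2.resize(im,None,fx=s,fy=s,interpolation=cv2.INTER_CUBIC)[:600]; print(s); cv2.imwrite(f"pics/{n}0c.png",im)
E
```

```text
2.962962962962963
4.0
```

View pics/scene0c.png

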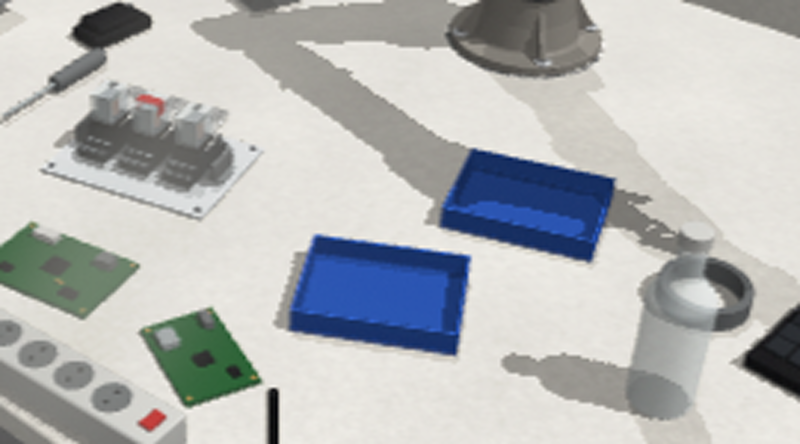

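View pics/side0c.png

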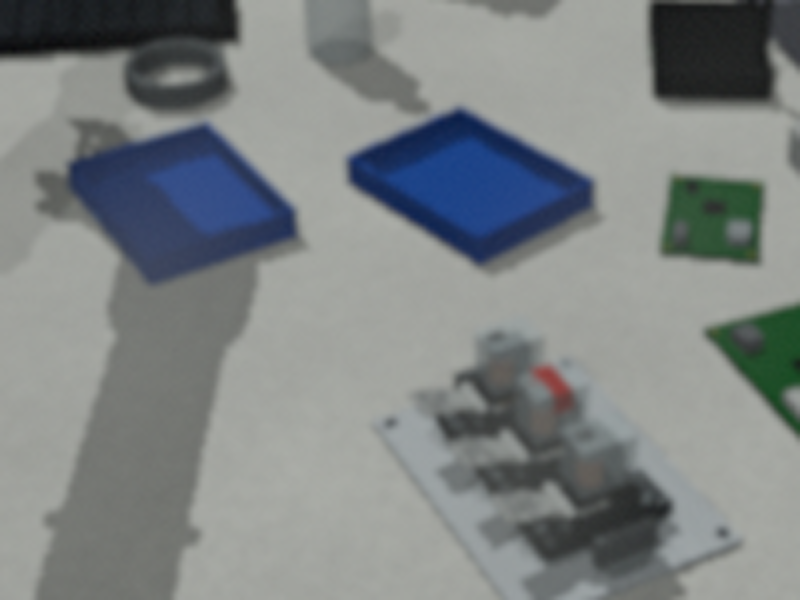

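The scene picture shows the panel at (283,200) with red tape on the middle relay (281,184). The levers are on the robot's side. There are two blue trays, at (358,248) and (409,219). I'll measure both.

```bash
python3 - <<'E'
from h import *
S=dict(np.load("scene0.npz")); D=dict(np.load("side0.npz"))
print("scene plate corners",np.round(world(S,[244.2,298.5,318.4],[206.7,222.6,200.6],z=0.006),3).tolist())
print("side plate corners",np.round(world(D,[294.5,385],[246,275.5],z=0.006),3).tolist())
for n,P in(("scene",S),("side",D)):
    W=cloud(P); c=P["color"].astype(int); h=cv2.cvtColor(P["color"],cv2.COLOR_RGB2HSV)
    m=(h[...,0]>105)&(h[...,0]<128)&(h[...,1]>150)&(W[...,0]>0.2)&(W[...,0]<1.)&(abs(W[...,1])<.6)&(W[...,2]>-.02)&(W[...,2]<.06)
    k,l,s,ce=cv2.connectedComponentsWithStats(m.astype(np.uint8))
    for i in range(1,k):
        if s[i,4]<150: continue
        X=W[l==i]; r=cv2.minAreaRect(X[:,:2].astype(np.float32)*1000)
        print(n,"blue",ce[i].round(),s[i,4],np.round(r[0]),np.round(r[1]),round(r[2],1),"z",np.nanpercentile(X[:,2],[5,50,95]).round(3),"d",np.hypot(*r[0]).round())
    hh=h; m=((h[...,0]<8)|(h[...,0]>172))&(h[...,1]>110)&(W[...,0]>0.3)&(W[...,0]<.9)&(abs(W[...,1])<.5)
    k,l,s,ce=cv2.connectedComponentsWithStats(m.astype(np.uint8))
    for i in range(1,k):
        if s[i,4]>8: print(n,"red",ce[i].round(1),s[i,4],np.median(W[l==i],0).round(4), world(P,*ce[i],z=.0875).round(4))
E
```

```text
scene plate corners [[0.66, -0.262, 0.006], [0.606, -0.052, 0.006], [0.461, -0.087, 0.006]]
side plate corners [[0.457, -0.103, 0.006], [0.657, -0.275, 0.006]]
scene blue [408. 218.] 1415 [356. 219.] [142. 168.] 18.1 z [0.    0.005 0.026] d 418.0
scene blue [359. 249.] 1773 [594. 187.] [139. 167.] 27.3 z [0.001 0.005 0.027] d 622.0
scene red [280.6 183.2] 16 [ 0.5548 -0.1789  0.0864] [[ 0.5565 -0.1781  0.0875]]
scene red [282.2 290.4] 20 [0.8944 0.1524 0.0413] [[0.9252 0.1858 0.0875]]
side blue [316. 185.] 1115 [591. 181.] [135. 175.] 28.5 z [-0.001  0.004  0.025] d 619.0
side blue [253. 187.] 292 [392. 217.] [ 62. 155.] 21.0 z [-0.001  0.002  0.005] d 448.0
side red [338.2 235.3] 21 [ 0.5573 -0.1859  0.0861] [[ 0.5571 -0.186   0.0875]]
```

```bash
cat >> h.py <<'E'
from scipy.spatial.transform import Rotation as Ro
def rel(o,target,yaw_jaw=None):
    """shift in cm along tool axes and yaw so that jaw axis (tool z) horizontal dir has world angle yaw_jaw (mod pi)"""
    R=Ro.from_rotvec(o["tcp_rot"]).as_matrix()
    d=R.T@(np.asarray(target)-o["ee_pos"])*100
    z=R[:,2]; a=np.arctan2(z[1],z[0])
    out=[d.round(2)]
    if yaw_jaw is not None:
        # turn about tool x (down): positive turn => world angle decreases
        e=(a-yaw_jaw+np.pi/2)%np.pi-np.pi/2
        out.append(round(e,3))
    out.append(("toolx",R[:,0].round(3),"jaw ang",round(a,3)))
    return out
E
python3 - <<'E'
from h import *
from rig import *
o=get_obs()
print(rel(o,[.47,-.19,.30],0.245+np.pi/2)); print(Ro.from_rotvec(o["tcp_rot"]).as_matrix().round(3))
S=dict(np.load("scene0.npz"));print(world(S,456,287,z=0))
E
```

```text
[array([ -6.87, -50.69, -54.98]), np.float64(-0.63), ('toolx', array([ 0.,  0., -1.]), 'jaw ang', np.float64(1.186))]
[[ 0.    -0.927  0.375]
 [ 0.     0.375  0.927]
 [-1.    -0.     0.   ]]
[[0.53886518 0.48409418 0.        ]]
```

Call:
servo_tool(
  plan=[-5, -5, -5, 0, 8, -7, -50.7, -55, -0.63, 8, -7, -50.7, -55, -0.63, 8, -7, -50.7, -55, -0.63, 8, -7, -50.7, -55, -0.63, 8, -7, -50.7, -55, -0.63, 8, -7, -50.7, -55, -0.63, 8, -7, -50.7, -55, -0.63, 8, -7, -50.7, -55, -0.63, 8, -7, -50.7, -55, -0.63, 8, -7, -50.7, -55, -0.63, 8, -7, -50.7, -55, -0.63, 8, -7, -50.7, -55, -0.63, 8, -7, -50.7, -55, -0.63, 8, -7, -50.7, -55, -0.63, 0, -7, -50.7, -55, -0.63, 0, -7, -50.7, -55, -0.63, 0, -7, -50.7, -55, -0.63, 0],
)

```text
t: 2.85
ee_pos: [0.47, -0.1896, 0.3014]
tcp_rot: [-1.388, 1.082, 1.388]
contact_force: [0.3, 0.9, 0.7]
gripper_width: 0.0068
```

```bash
python3 - <<'E'
from h import *
from rig import *
p=read_camera("wrist"); cv2.imwrite("pics/w1.png",p["color"][:,:,::-1]); np.savez("w1.npz",**{k:p[k] for k in["color","range_z","mtx","rvec","tvec"]})
for t in ["relay_marked","tab_1","lever_1","panel"]:
    for d in cut_out(p,t)[:4]:
        m=d["pixels"];W=cloud(p)[m]; print(t,np.round(d["xy"]),round(d["score"],2),m.sum(),np.nanmedian(W,0).round(4))
o=get_obs();print(o["joint_positions"].round(2),o["contact_force"].round(2))
E
```

```text
relay_marked [318. 229.] 0.62 775 [ 0.5422 -0.181   0.0865]
relay_marked [269. 192.] 0.44 678 [ 0.5241 -0.2485  0.0496]
relay_marked [265. 234.] 0.32 1095 [ 0.5637 -0.2369  0.0867]
tab_1 [313. 192.] 0.93 562 [ 0.5064 -0.1933  0.0505]
tab_1 [357. 190.] 0.88 547 [ 0.4922 -0.1372  0.0506]
tab_1 [268. 190.] 0.63 608 [ 0.5203 -0.2498  0.0502]
tab_1 [315. 199.] 0.23 11647 [ 0.5228 -0.1931  0.0066]
lever_1 [270. 194.] 0.9 710 [ 0.5247 -0.2489  0.0495]
lever_1 [313. 201.] 0.73 11637 [ 0.5231 -0.1939  0.0066]
lever_1 [361. 194.] 0.66 736 [ 0.4975 -0.136   0.0491]
lever_1 [314. 194.] 0.65 693 [ 0.5108 -0.1928  0.0497]
panel [317. 202.] 0.74 11931 [ 0.5229 -0.1933  0.0066]
[-0.29  0.23  0.8   1.51 -0.17  1.47  2.33] [0.26 0.37 0.65]
```

View pics/w1.png

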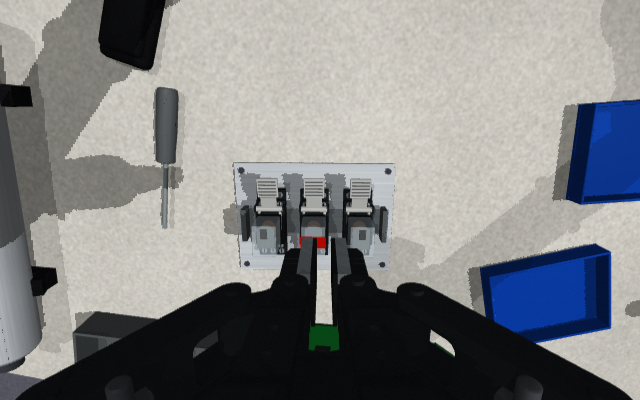

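```bash
python3 - <<'E'
from h import *
p=dict(np.load("w1.npz")); W=cloud(p); a=.2446
ex=np.array([np.cos(a),np.sin(a)]);ey=np.array([-ex[1],ex[0]]); o=np.array([.5063,-.1935])
X=(W[...,:2]-o)@ex; Y=(W[...,:2]-o)@ey; Z=W[...,2]
for y0 in(-.058,0,.058):
    b=abs(Y-y0)<.013
    for lo,hi in((.046,.058),(.083,.092)):
        m=b&(Z>lo)&(Z<hi)&(abs(X)<.1)
        print(y0,lo,m.sum(),"x",np.percentile(X[m],[2,50,98]).round(4),"y",np.percentile(Y[m],[2,50,98]).round(4),"z",np.percentile(Z[m],[2,50,98]).round(4))
    for xx in np.arange(-.02,.03,.004):
        m=b&(abs(X-xx)<.002)&(Z>.03); print("%.3f:%.4f"%(xx,np.median(Z[m]) if m.any() else 0),end=" ")
    print()
# plate
m=(abs(Z-.006)<.003)&(abs(X-.03)<.12)&(abs(Y)<.13); print("plate",np.percentile(X[m],[.5,99.5]),np.percentile(Y[m],[.5,99.5]))
h=cv2.cvtColor(p["color"],cv2.COLOR_RGB2HSV); m=((h[...,0]<8)|(h[...,0]>172))&(h[...,1]>110)&(Z>.07)&(abs(X)<.1)
print("red x",np.percentile(X[m],[2,50,98]).round(4),"y",np.percentile(Y[m],[2,50,98]).round(4),m.sum())
im=cv2.resize(p["color"][150:280,220:410,::-1],None,fx=4,fy=4,interpolation=cv2.INTER_CUBIC);cv2.imwrite("pics/w1c.png",im)
E
```

```text
-0.058 0.046 519 x [-0.017  -0.0014  0.0326] y [-0.0703 -0.0579 -0.0455] z [0.0466 0.0512 0.0557]
-0.058 0.083 700 x [0.0324 0.0507 0.0708] y [-0.0705 -0.058  -0.0455] z [0.0844 0.0872 0.089 ]
-0.020:0.0000 -0.016:0.0531 -0.012:0.0531 -0.008:0.0522 -0.004:0.0510 0.000:0.0506 0.004:0.0496 0.008:0.0483 0.012:0.0466 0.016:0.0447 0.020:0.0432 0.024:0.0424 0.028:0.0422 
0 0.046 516 x [-0.0169 -0.0015  0.0332] y [-0.0121 -0.0001  0.0118] z [0.0464 0.0512 0.0548]
0 0.083 406 x [0.0325 0.0425 0.0695] y [-0.0126  0.0049  0.012 ] z [0.0834 0.0872 0.0889]
-0.020:0.0000 -0.016:0.0530 -0.012:0.0531 -0.008:0.0521 -0.004:0.0516 0.000:0.0506 0.004:0.0499 0.008:0.0485 0.012:0.0465 0.016:0.0449 0.020:0.0432 0.024:0.0422 0.028:0.0423 
0.058 0.046 527 x [-0.0162 -0.0004  0.0332] y [0.0454 0.0579 0.0704] z [0.0463 0.0513 0.0561]
0.058 0.083 590 x [0.033  0.0481 0.0689] y [0.0458 0.0597 0.0705] z [0.0847 0.0873 0.0888]
-0.020:0.0000 -0.016:0.0536 -0.012:0.0532 -0.008:0.0522 -0.004:0.0516 0.000:0.0508 0.004:0.0500 0.008:0.0487 0.012:0.0466 0.016:0.0449 0.020:0.0432 0.024:0.0422 0.028:0.0430 
plate [-0.02766668  0.13090364] [-0.10968719  0.10902626]
red x [-0.0455  0.0497  0.0589] y [-0.0152  0.0084  0.0143] 150
```

View pics/w1c.png

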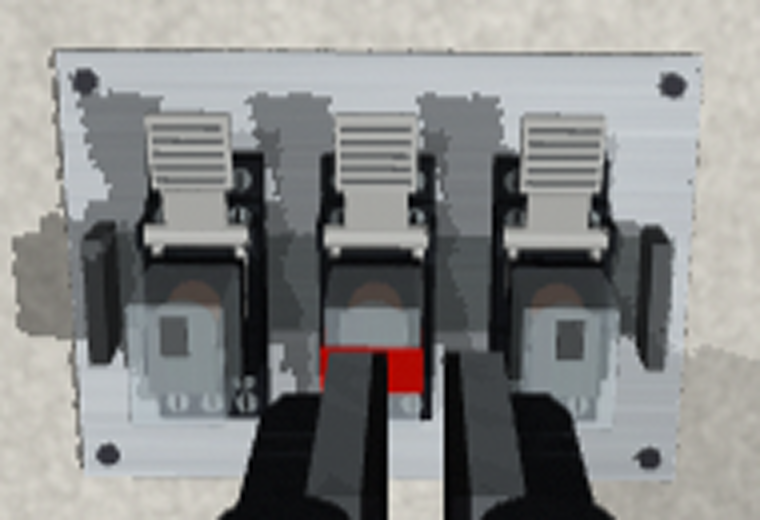

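Red tape at (313,241) in the wrist picture is on the middle relay, so socket 1 and lever_1. The sizes agree: relay top centre is 56 mm from the tab centre, tab pitch is 58 mm, and yaw is 0.245. Now I'll move down over the tab.

```bash
python3 - <<'E'
from h import *
from rig import *
o=get_obs(); print(o["ee_pos"],rel(o,[.5005,-.195,.066],.2446+np.pi/2),o["gripper_width"])
E
```

```text
[ 0.46994494 -0.19022572  0.30132117] [array([23.53, -2.85, -1.21]), np.float64(0.001), ('toolx', array([ 0.,  0., -1.]), 'jaw ang', np.float64(1.816))] -0.00033365033178140715
```

Call:
servo_tool(
  plan=[0, -2.85, -1.2, 0, 0, 6, -2.85, -1.2, 0, 0, 12, -2.85, -1.2, 0, 0, 17, -2.85, -1.2, 0, 0, 21, -2.85, -1.2, 0, 0, 23.5, -2.85, -1.2, 0, 0, 23.5, -2.85, -1.2, 0, 0, 23.5, -2.85, -1.2, 0, 0],
)

```text
t: 4.1
ee_pos: [0.5015, -0.1955, 0.0675]
tcp_rot: [-1.389, 1.082, 1.386]
contact_force: [-0.0, -0.2, 0.0]
gripper_width: -0.0
```

```bash
python3 - <<'E'
from h import *
from rig import *
o=get_obs(); print(o["t"],o["ee_pos"],rel(o,[.5005,-.195,.066],.2446+np.pi/2),o["contact_force"])
p=read_camera("wrist"); cv2.imwrite("pics/w2.png",p["color"][:,:,::-1])
p=read_camera("side"); cv2.imwrite("pics/s2.png",cv2.resize(p["color"][190:310,240:400,::-1],None,fx=4,fy=4,interpolation=cv2.INTER_CUBIC))
E
```

```text
4.1 [ 0.50146889 -0.19552144  0.06745074] [array([0.14, 0.08, 0.07]), np.float64(0.001), ('toolx', array([ 0.002, -0.001, -1.   ]), 'jaw ang', np.float64(1.816))] [-0.02846477 -0.156923    0.0099432 ]
```

View pics/w2.png

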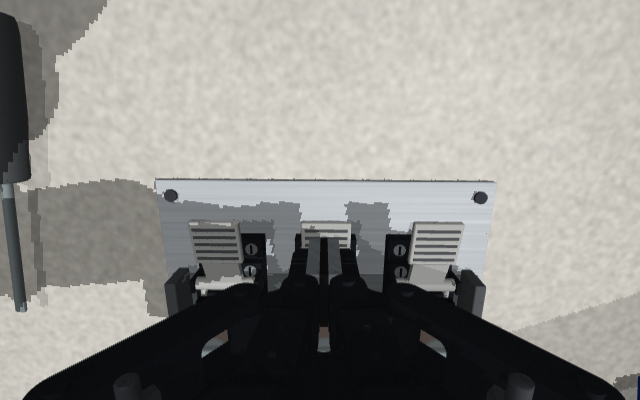

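View pics/s2.png

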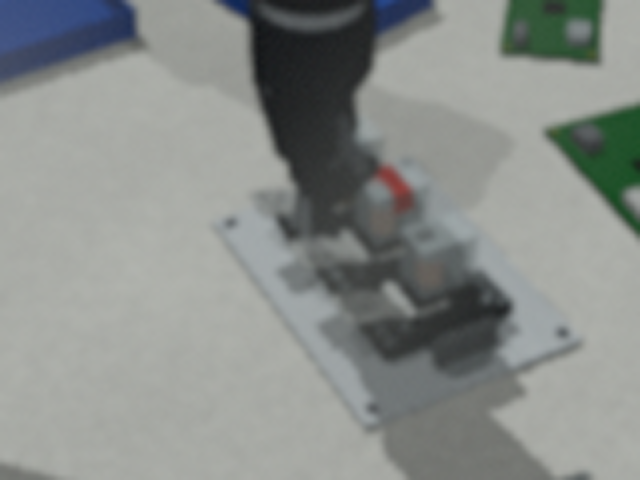

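The wrist picture shows the closed fingertip over the middle tab at (325,233). I'll press down in small steps.

Call:
servo_tool(
  plan=[0.6, 0.08, 0.07, 0, 0, 1.1, 0.08, 0.07, 0, 0, 1.2, 0.08, 0.07, 0, 0, 1.3, 0.08, 0.07, 0, 0, 1.4, 0.08, 0.07, 0, 0, 1.5, 0.08, 0.07, 0, 0, 1.5, 0.08, 0.07, 0, 0],
  newtons=60,
)

```text
t: 5.08
ee_pos: [0.5009, -0.1952, 0.0529]
tcp_rot: [-1.39, 1.082, 1.384]
contact_force: [-0.8, 0.3, -0.4]
gripper_width: 0.0001
```

Call:
servo_tool(
  plan=[0.1, 0, 0, 0, 0, 0.2, 0, 0, 0, 0, 0.3, 0, 0, 0, 0, 0.3, 0, 0, 0, 0],
)

```text
t: 5.58
ee_pos: [0.5009, -0.1952, 0.0498]
tcp_rot: [-1.39, 1.082, 1.385]
contact_force: [-0.0, -0.7, 0.2]
gripper_width: 0.0
```

Call:
servo_tool(
  plan=[0.1, 0, 0, 0, 0, 0.2, 0, 0, 0, 0, 0.2, 0, 0, 0, 0],
)

```text
t: 5.95
ee_pos: [0.5008, -0.1952, 0.0478]
tcp_rot: [-1.39, 1.082, 1.385]
contact_force: [0.3, 0.7, -0.3]
gripper_width: 0.0003
```

Call:
servo_tool(
  plan=[0.1, 0, 0, 0, 0, 0.2, 0, 0, 0, 0, 0.2, 0, 0, 0, 0],
)

```text
t: 6.32
ee_pos: [0.5006, -0.1953, 0.0459]
tcp_rot: [-1.39, 1.082, 1.385]
contact_force: [-2.1, -0.2, 3.9]
gripper_width: 0.0
```

Call:
servo_tool(
  plan=[0.1, 0, 0, 0, 0, 0.2, 0, 0, 0, 0, 0.2, 0, 0, 0, 0],
)

```text
t: 6.7
ee_pos: [0.5003, -0.1954, 0.0441]
tcp_rot: [-1.389, 1.082, 1.385]
contact_force: [-2.3, 0.7, 5.4]
gripper_width: -0.0001
```

Call:
servo_tool(
  plan=[0.1, 0, 0, 0, 0, 0.1, 0, 0, 0, 0],
)

```text
t: 6.95
ee_pos: [0.5002, -0.1954, 0.0433]
tcp_rot: [-1.389, 1.082, 1.385]
contact_force: [-1.9, 0.7, 4.7]
gripper_width: 0.0002
```

Call:
servo_tool(
  plan=[0.1, 0, 0, 0, 0, 0.1, 0, 0, 0, 0],
)

```text
t: 7.2
ee_pos: [0.5001, -0.1955, 0.0425]
tcp_rot: [-1.388, 1.082, 1.385]
contact_force: [-1.8, 1.4, 5.5]
gripper_width: -0.0002
```

Call:
servo_tool(
  plan=[0.1, 0, 0, 0, 0, 0.2, 0, 0, 0, 0, 0.2, 0, 0, 0, 0],
)

```text
t: 7.58
ee_pos: [0.4999, -0.1955, 0.0407]
tcp_rot: [-1.388, 1.082, 1.385]
contact_force: [-2.3, 0.6, 5.6]
gripper_width: -0.0004
```

Call:
servo_tool(
  plan=[0.1, 0, 0, 0, 0, 0.1, 0, 0, 0, 0],
)

```text
t: 7.82
ee_pos: [0.4999, -0.1955, 0.0399]
tcp_rot: [-1.388, 1.082, 1.385]
contact_force: [-2.2, 1.0, 5.9]
gripper_width: 0.0002
```

Call:
servo_tool(
  plan=[0.1, 0, 0, 0, 0, 0.1, 0, 0, 0, 0],
)

```text
t: 8.07
ee_pos: [0.4999, -0.1955, 0.0391]
tcp_rot: [-1.388, 1.082, 1.385]
contact_force: [-2.1, 0.0, 4.9]
gripper_width: 0.0001
```

Call:
servo_tool(
  plan=[0.1, 0, 0, 0, 0, 0.1, 0, 0, 0, 0],
)

```text
t: 8.32
ee_pos: [0.4999, -0.1955, 0.0386]
tcp_rot: [-1.388, 1.081, 1.385]
contact_force: [-3.4, 0.5, 7.0]
gripper_width: -0.0001
```

Call:
servo_tool(
  plan=[0.08, 0, 0, 0, 0, 0.08, 0, 0, 0, 0],
)

```text
t: 8.57
ee_pos: [0.4999, -0.1956, 0.0385]
tcp_rot: [-1.387, 1.081, 1.385]
contact_force: [-3.5, 1.0, 8.2]
gripper_width: -0.0001
```

Call:
servo_tool(
  plan=[0.08, 0, 0, 0, 0, 0.08, 0, 0, 0, 0],
)

```text
t: 8.82
ee_pos: [0.4999, -0.1956, 0.0384]
tcp_rot: [-1.387, 1.08, 1.385]
contact_force: [-3.4, 1.1, 8.6]
gripper_width: 0.0
```

The tip is no longer advancing while the force rises, which looks like the stop. A slightly firmer push should confirm it.

Call:
servo_tool(
  plan=[0.1, 0, 0, 0, 0, 0.12, 0, 0, 0, 0, 0.12, 0, 0, 0, 0],
)

```text
t: 9.2
ee_pos: [0.4999, -0.1956, 0.0382]
tcp_rot: [-1.386, 1.079, 1.385]
contact_force: [-3.8, 1.7, 11.0]
gripper_width: -0.0005
```

```bash
python3 - <<'E'
from h import *
from rig import *
o=get_obs(); print(o["ee_pos"],o["contact_force"])
p=read_camera("wrist"); W=cloud(p);a=.2446
cv2.imwrite("pics/w3.png",p["color"][:,:,::-1])
ex=np.array([np.cos(a),np.sin(a)]);ey=np.array([-ex[1],ex[0]]); t=np.array([.5020,-.1946])
X=(W[...,:2]-t)@ex; Y=(W[...,:2]-t)@ey; Z=W[...,2]
for xx in np.arange(-.016,.02,.003):
    m=(abs(abs(Y)-.0)<.016)&(abs(X-xx)<.0015)&(Z>.02); print("%.3f:%s"%(xx,np.percentile(Z[m],[10,50,90]).round(4) if m.any() else 0))
p=read_camera("scene"); W=cloud(p)
s=np.array([.5564,-.1810])
X=(W[...,:2]-s)@ex; Y=(W[...,:2]-s)@ey; Z=W[...,2]
for y in(-.058,0,.058):
    m=(abs(X)<.016)&(abs(Y-y)<.012)&(Z>.08)&(Z<.11); print(y,m.sum(),np.percentile(Z[m],[10,50,90]).round(4))
cv2.imwrite("pics/sc3.png",cv2.resize(p["color"][150:250,220:340,::-1],None,fx=5,fy=5,interpolation=cv2.INTER_CUBIC))
E
```

```text
[ 0.49994791 -0.19559865  0.03824364] [-3.82242178  1.65419426 11.04894976]
-0.016:[0.0822 0.0915 0.1233]
-0.013:[0.0475 0.1019 0.1249]
-0.010:[0.0347 0.0593 0.0874]
-0.007:[0.0345 0.0747 0.0866]
-0.004:[0.0749 0.0799 0.0865]
-0.001:[0.0752 0.0848 0.0869]
0.002:[0.0753 0.0848 0.0873]
0.005:[0.0752 0.0869 0.0906]
0.008:[0.0749 0.0755 0.0867]
0.011:0
0.014:0
0.017:0
0.020:0
-0.058 31 [0.0843 0.0864 0.0886]
0 45 [0.0836 0.0931 0.0952]
0.058 35 [0.0842 0.0867 0.0894]
```

View pics/w3.png

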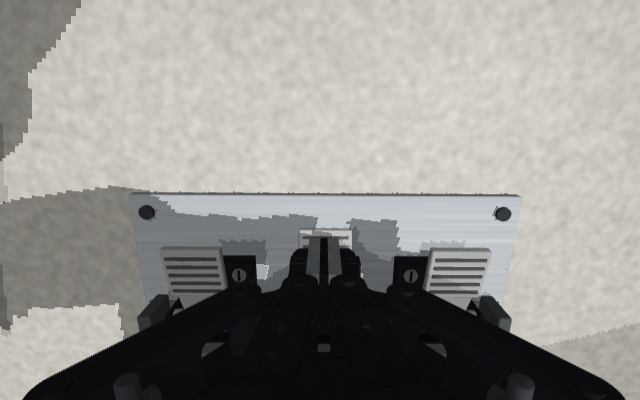

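View pics/sc3.png

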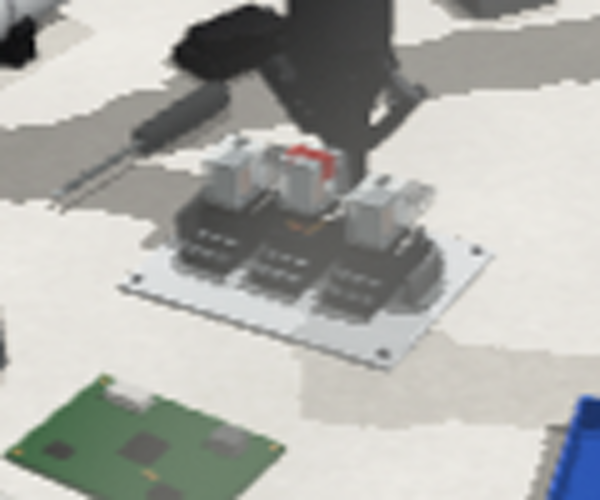

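The relay top went from 87.2 mm to about 93–95 mm. The lever's outer edge dropped about 19 mm, or 0.43 rad. In the last 0.2 mm the force rose from 8.6 to 11 N, so this is the stop. Now I'll go up and turn the jaws along panel x.

Call:
servo_tool(
  plan=[0, 0, 0, 0, 0, -1, 0, 0, 0, 0, -4, 0, 0, 0, 0, -8, 0, 0, 0, 0, -12, 0, 0, 0, 0, -16, 0, 0, 0.18, 4, -18, 0, 0, 0.36, 6, -18, 0, 0, 0.54, 6, -18, 0, 0, 0.72, 6, -18, 0, 0, 0.9, 6, -18, 0, 0, 1.08, 6, -18, 0, 0, 1.26, 6, -18, 0, 0, 1.44, 6, -18, 0, 0, 1.57, 6, -18, 0, 0, 1.57, 6],
)

```text
t: 11.18
ee_pos: [0.4997, -0.1959, 0.2181]
tcp_rot: [-0.192, 1.559, 0.195]
contact_force: [-0.3, 0.5, 0.7]
gripper_width: 0.0599
```

```bash
python3 - <<'E'
from h import *
from rig import *
o=get_obs(); print(o["t"],o["ee_pos"],o["contact_force"].round(1),o["joint_positions"].round(2),o["gripper_width"])
p=read_camera("wrist"); np.savez("w4.npz",**{k:p[k] for k in["color","range_z","mtx","rvec","tvec"]})
cv2.imwrite("pics/w4.png",p["color"][:,:,::-1])
W=cloud(p);a=.2446
ex=np.array([np.cos(a),np.sin(a)]);ey=np.array([-ex[1],ex[0]]); t=np.array([.5020,-.1946])
X=(W[...,:2]-t)@ex; Y=(W[...,:2]-t)@ey; Z=W[...,2]
for y in(-.058,0,.058):
  for xx in np.arange(-.018,.08,.006):
    m=(abs(Y-y)<.010)&(abs(X-xx)<.002)&(Z>.02); print("%.3f:%.4f"%(xx,np.median(Z[m]) if m.any() else 0),end=" ")
  print()
m=(Z>.085)&(Z<.11)&(abs(Y)<.025)&(abs(X-.056)<.04)
print("marked top",m.sum(),np.percentile(X[m],[2,50,98]).round(4),np.percentile(Y[m],[2,50,98]).round(4))
E
```

```text
11.175 [ 0.49973039 -0.1958627   0.21813712] [-0.3  0.5  0.7] [-0.46  0.47  1.15  1.6  -0.44  1.36  0.99] 0.059947259753260804
-0.018:0.0000 -0.012:0.0532 -0.006:0.0524 0.000:0.0513 0.006:0.0502 0.012:0.0484 0.018:0.0452 0.024:0.0427 0.030:0.0425 0.036:0.0610 0.042:0.0876 0.048:0.0874 0.054:0.0871 0.060:0.0870 0.066:0.0873 0.072:0.0868 0.078:0.0634 
-0.018:0.2952 -0.012:0.2994 -0.006:0.2999 0.000:0.2999 0.006:0.2993 0.012:0.2938 0.018:0.0398 0.024:0.0406 0.030:0.2483 0.036:0.2305 0.042:0.2758 0.048:0.2828 0.054:0.2808 0.060:0.2781 0.066:0.0966 0.072:0.0000 0.078:0.0426 
-0.018:0.0000 -0.012:0.0533 -0.006:0.0528 0.000:0.0515 0.006:0.0502 0.012:0.0491 0.018:0.0461 0.024:0.0438 0.030:0.0425 0.036:0.0568 0.042:0.0874 0.048:0.0877 0.054:0.0874 0.060:0.0870 0.066:0.0871 0.072:0.0872 0.078:0.0860 
marked top 1655 [0.0291 0.0477 0.0657] [-0.0141  0.0009  0.0145]
```

View pics/w4.png

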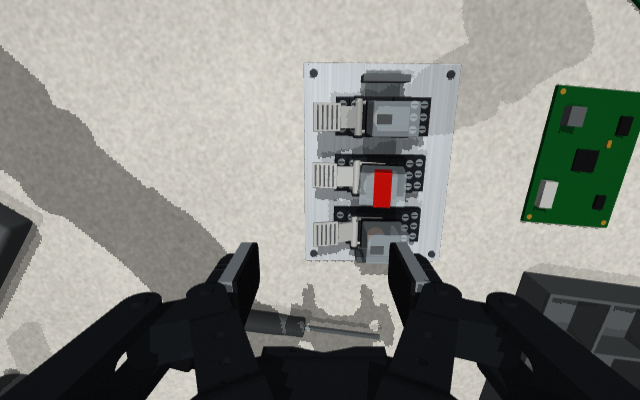

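```bash
python3 - <<'E'
from h import *
p=dict(np.load("w4.npz"))
W=cloud(p);a=.2446
ex=np.array([np.cos(a),np.sin(a)]);ey=np.array([-ex[1],ex[0]]); t=np.array([.5020,-.1946])
X=(W[...,:2]-t)@ex; Y=(W[...,:2]-t)@ey; Z=W[...,2]
for y in(-.008,0,.008):
  for xx in np.arange(-.018,.1,.004):
    m=(abs(Y-y)<.006)&(abs(X-xx)<.002)&(Z>.02)&(Z<.11); print("%.3f:%.4f"%(xx,np.median(Z[m]) if m.any() else 0),end=" ")
  print()
m=(Z>.088)&(Z<.11)&(abs(Y)<.025)&(abs(X-.056)<.04)
A=np.c_[X[m],Y[m],np.ones(m.sum())]; c,*_=np.linalg.lstsq(A,Z[m],rcond=None); print("plane",c, "tilt",c[:2])
o,r=cv2.minAreaRect((np.c_[X[m],Y[m]]*1000).astype(np.float32))[:2];print(o,r,m.sum())
# neighbours
for y0 in(-.058,.058):
    m=(Z>.083)&(Z<.092)&(abs(Y-y0)<.025)&(abs(X-.056)<.04)
    print(np.percentile(X[m],[2,98]),np.percentile(Y[m],[2,98]))
E
```

```text
-0.018:0.0000 -0.014:0.0346 -0.010:0.0357 -0.006:0.0369 -0.002:0.0377 0.002:0.0387 0.006:0.0397 0.010:0.0401 0.014:0.0399 0.018:0.0398 0.022:0.0404 0.026:0.0404 0.030:0.0898 0.034:0.0914 0.038:0.0923 0.042:0.0934 0.046:0.0941 0.050:0.0949 0.054:0.0954 0.058:0.0957 0.062:0.0965 0.066:0.0966 0.070:0.0000 0.074:0.0000 0.078:0.0000 0.082:0.0318 0.086:0.0302 0.090:0.0296 0.094:0.0231 0.098:0.0238 
-0.018:0.0000 -0.014:0.0346 -0.010:0.0356 -0.006:0.0369 -0.002:0.0378 0.002:0.0385 0.006:0.0400 0.010:0.0401 0.014:0.0399 0.018:0.0400 0.022:0.0403 0.026:0.0406 0.030:0.0892 0.034:0.0916 0.038:0.0921 0.042:0.0935 0.046:0.0942 0.050:0.0948 0.054:0.0954 0.058:0.0958 0.062:0.0963 0.066:0.0968 0.070:0.0000 0.074:0.0000 0.078:0.0000 0.082:0.0298 0.086:0.0301 0.090:0.0296 0.094:0.0233 0.098:0.0239 
-0.018:0.0000 -0.014:0.0345 -0.010:0.0356 -0.006:0.0367 -0.002:0.0376 0.002:0.0384 0.006:0.0398 0.010:0.0397 0.014:0.0390 0.018:0.0393 0.022:0.0395 0.026:0.0396 0.030:0.0895 0.034:0.0909 0.038:0.0922 0.042:0.0935 0.046:0.0941 0.050:0.0946 0.054:0.0952 0.058:0.0955 0.062:0.0960 0.066:0.0958 0.070:0.0656 0.074:0.0446 0.078:0.0431 0.082:0.0305 0.086:0.0302 0.090:0.0299 0.094:0.0234 0.098:0.0238 
plane [ 0.15967678 -0.02725407  0.08636072] tilt [ 0.15967678 -0.02725407]
(47.76198959350586, -0.2122974395751953) (38.73483657836914, 30.14375114440918) 1624
[0.0373137  0.07412904] [-0.07191467 -0.04378312]
[0.03802658 0.07539918] [0.0436759 0.071358 ]
```

The wrist picture shows the red-taped relay at (383,187), raised about 7 mm and leaning 0.16 rad toward -x, with both neighbours unmoved. Its top centre is at panel X = 47.8 mm from the tab, and the jaws are along panel x. Next is the approach.

```bash
python3 - <<'E'
from h import *
from rig import *
a=.2446;ex=np.array([np.cos(a),np.sin(a)]);ey=np.array([-ex[1],ex[0]]);g=np.array([.5020,-.1946])+.0505*ex
print(g,rel(get_obs(),[*g,.054],a))
E
```

```text
[ 0.55099683 -0.1823705 ] [array([16.44,  0.03,  5.25]), np.float64(0.003), ('toolx', array([ 0.003,  0.002, -1.   ]), 'jaw ang', np.float64(0.247))]
```

Call:
servo_tool(
  plan=[0, 0, 3, 0, 6.2, 0, 0, 5.25, 0, 6.2, 4, 0, 5.25, 0, 6.2, 8, 0, 5.25, 0, 6.2, 10, 0, 5.25, 0, 6.2, 10, 0, 5.25, 0, 6.2],
)

```text
t: 11.98
ee_pos: [0.5502, -0.1823, 0.1173]
tcp_rot: [-0.192, 1.561, 0.197]
contact_force: [0.2, -0.4, 0.6]
gripper_width: 0.062
```

```bash
python3 - <<'E'
from h import *
from rig import *
a=.2446;ex=np.array([np.cos(a),np.sin(a)]);ey=np.array([-ex[1],ex[0]]);g=np.array([.5020,-.1946])+.0505*ex
o=get_obs();print(o["ee_pos"],rel(o,[*g,.054],a),o["gripper_width"])
p=read_camera("wrist");cv2.imwrite("pics/w5.png",p["color"][:,:,::-1])
E
```

```text
[ 0.55024177 -0.18225711  0.11734516] [array([ 6.33, -0.05,  0.06]), np.float64(0.004), ('toolx', array([ 0.001,  0.003, -1.   ]), 'jaw ang', np.float64(0.248))] 0.06204910216445087
```

View pics/w5.png

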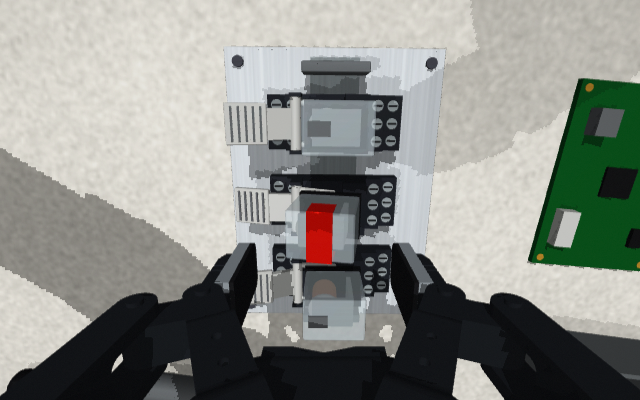

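```bash
python3 - <<'E'
from h import *
from rig import *
p=read_camera("wrist");o=get_obs();a=.2446;ex=np.array([np.cos(a),np.sin(a),0]);t=np.array([.5020,-.1946,0])
print(proj(p,[o["ee_pos"],o["ee_pos"]+[0,0,.01],o["ee_pos"]-.031*ex,o["ee_pos"]+.031*ex,t+.0478*ex+[0,0,.094]]).round())
E
```

```text
[[324. 257.]
 [325. 267.]
 [259. 256.]
 [390. 257.]
 [318. 233.]]
```

The projected fingertips and relay top agree with the picture, so I'll go down and grip.

Call:
servo_tool(
  plan=[2, -0.05, 0.06, 0, 6.2, 4, -0.05, 0.06, 0, 6.2, 5.5, -0.05, 0.06, 0, 6.2, 6.3, -0.05, 0.06, 0, 6.2, 6.3, -0.05, 0.06, 0, 6.2, 6.3, -0.05, 0.06, 0, 5, 6.3, -0.05, 0.06, 0, 4.4, 6.3, -0.05, 0.06, 0, 4.4],
  newtons=25,
)

```text
t: 13.08
ee_pos: [0.553, -0.1841, 0.0572]
tcp_rot: [-0.194, 1.556, 0.194]
contact_force: [-1.2, -0.1, 0.1]
gripper_width: 0.0441
```

Call:
servo_tool(
  plan=[0, 0, 0, 0, 4.1, 0, 0, 0, 0, 3.8, 0, 0, 0, 0, 3.5, 0, 0, 0, 0, 3.2, 0, 0, 0, 0, 3, 0, 0, 0, 0, 3, 0, 0, 0, 0, 3],
  newtons=25,
)

```text
t: 13.95
ee_pos: [0.5538, -0.1839, 0.0574]
tcp_rot: [-0.195, 1.554, 0.194]
contact_force: [4.2, 1.1, 2.5]
gripper_width: 0.04
```

```bash
python3 - <<'E'
from h import *
from rig import *
o=get_obs();print(o["ee_pos"],o["contact_force"].round(1),o["gripper_width"])
p=read_camera("wrist");cv2.imwrite("pics/w6.png",p["color"][:,:,::-1])
E
```

```text
[ 0.55381195 -0.18385427  0.05740159] [4.2 1.1 2.5] 0.03995568365479152
```

View pics/w6.png

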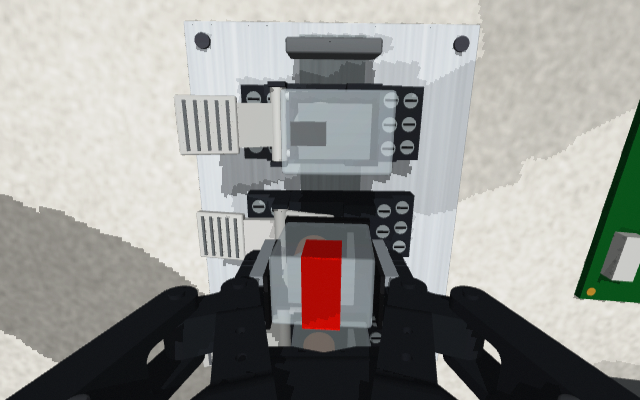

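The relay is gripped at an opening of 40.0 mm. Now a slow, straight lift.

Call:
servo_tool(
  plan=[-0.3, 0, 0, 0, 3, -0.7, 0, 0, 0, 3, -1.2, 0, 0, 0, 3, -1.8, 0, 0, 0, 3, -2.5, 0, 0, 0, 3, -3.5, 0, 0, 0, 3, -5, 0, 0, 0, 3, -7, 0, 0, 0, 3, -9, 0, 0, 0, 3, -10, 0, 0, 0, 3, -10, 0, 0, 0, 3],
  newtons=30,
)

```text
t: 15.38
ee_pos: [0.5536, -0.1843, 0.1585]
tcp_rot: [-0.195, 1.552, 0.194]
contact_force: [-0.4, 0.5, -0.9]
gripper_width: 0.0387
```

```bash
python3 - <<'E'
from h import *
from rig import *
o=get_obs();print(o["t"],o["ee_pos"],o["contact_force"].round(1),o["gripper_width"],o["joint_positions"].round(2))
S=dict(np.load("scene0.npz"))
for n in("scene","side"):
    p=read_camera(n);cv2.imwrite(f"pics/{n}7.png",p["color"][100:300,200:460,::-1].repeat(3,0).repeat(3,1))
for y in (-25,25):pass
# tray: rim points in both
for n in("scene","side"):
    P=dict(np.load(n+"0.npz"));W=cloud(P);h=cv2.cvtColor(P["color"],cv2.COLOR_RGB2HSV)
    m=(h[...,0]>105)&(h[...,0]<128)&(h[...,1]>150)&(np.hypot(W[...,0]-.593,W[...,1]-.184)<.12)&(W[...,2]>.02)&(W[...,2]<.04)
    print(n,m.sum(),cv2.minAreaRect((W[m][:,:2]*1000).astype(np.float32)))
print(rel(o,[.592,.184,.16],None))
E
```

```text
15.375 [ 0.553556   -0.18427657  0.1585351 ] [-0.4  0.5 -0.9] 0.038733030271299415 [-0.39  0.61  1.06  1.57 -0.55  1.28  1.  ]
scene 298 ((594.3946533203125, 186.63790893554688), (137.35633850097656, 166.77420043945312), 27.7281494140625)
side 155 ((591.620361328125, 177.67898559570312), (129.8083038330078, 170.97471618652344), 27.162446975708008)
[array([-0.1 , 34.75, 12.78]), ('toolx', array([ 0.01,  0.  , -1.  ]), 'jaw ang', np.float64(0.248))]
```

View pics/scene7.png

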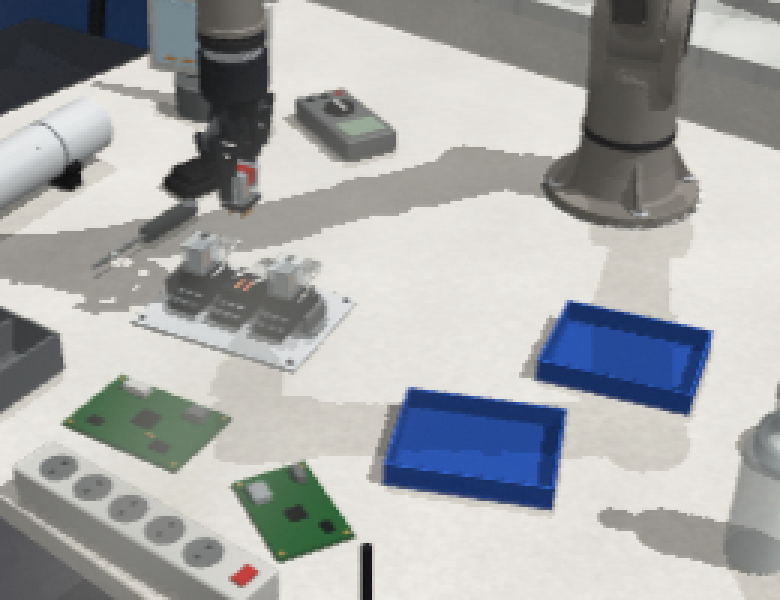

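View pics/side7.png

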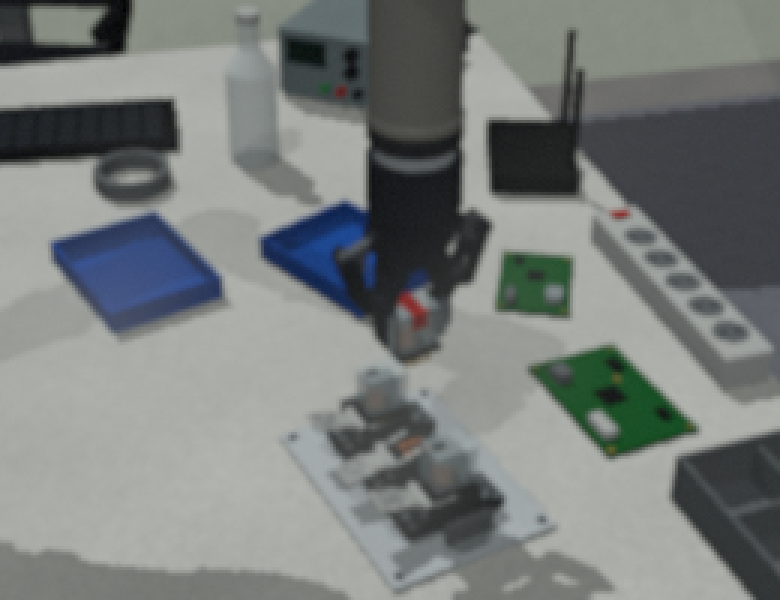

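The relay is out and held at scene crop (240,185). The other two are still seated. I'll carry it to the farther tray: centre about (0.593,0.183), 0.62 m from the base versus 0.42 m, with matching outside dimensions.

Call:
servo_tool(
  plan=[0, 2, 0.7, 0, 3, 0, 5, 1.8, -0.03, 3, 0, 9, 3.3, -0.06, 3, 0, 13, 4.8, -0.09, 3, 0, 17, 6.3, -0.12, 3, 0, 21, 7.7, -0.15, 3, 0, 25, 9.2, -0.18, 3, 0, 29, 10.7, -0.2, 3, 0, 32, 11.8, -0.23, 3, 0, 34, 12.5, -0.23, 3, 0, 34.7, 12.8, -0.23, 3, 0, 34.7, 12.8, -0.23, 3, 0, 34.7, 12.8, -0.23, 3],
)

```text
t: 17.1
ee_pos: [0.5918, 0.1818, 0.158]
tcp_rot: [-0.373, 1.532, 0.371]
contact_force: [0.2, -0.3, -0.9]
gripper_width: 0.039
```

```bash
python3 - <<'E'
from h import *
from rig import *
o=get_obs();print(o["t"],o["ee_pos"],o["contact_force"].round(1),o["gripper_width"],rel(o,[.592,.183,.05],.48))
for n in("scene","side"):
    p=read_camera(n);cv2.imwrite(f"pics/{n}8.png",p["color"][100:300,200:460,::-1].repeat(3,0).repeat(3,1))
    W=cloud(p);h=cv2.cvtColor(p["color"],cv2.COLOR_RGB2HSV)
    m=(np.linalg.norm(W[...,:2]-o["ee_pos"][:2],axis=-1)<.045)&(W[...,2]>.09)&(W[...,2]<.2)
    print(n,m.sum(),np.percentile(W[m][:,2],[0,1,3,10]).round(4))
E
```

```text
17.1 [0.59175501 0.18183058 0.1579858 ] [ 0.2 -0.3 -0.9] 0.039008682620553375 [array([1.08e+01, 1.30e-01, 1.00e-02]), np.float64(-0.005), ('toolx', array([ 0.007,  0.   , -1.   ]), 'jaw ang', np.float64(0.475))]
scene 151 [0.1395 0.1408 0.1485 0.1526]
side 295 [0.1349 0.1373 0.1413 0.1506]
```

View pics/scene8.png

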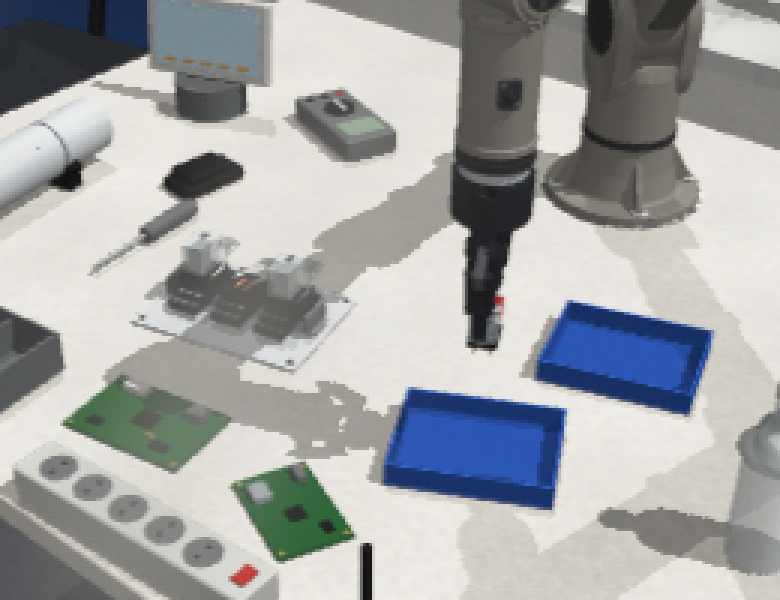

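View pics/side8.png

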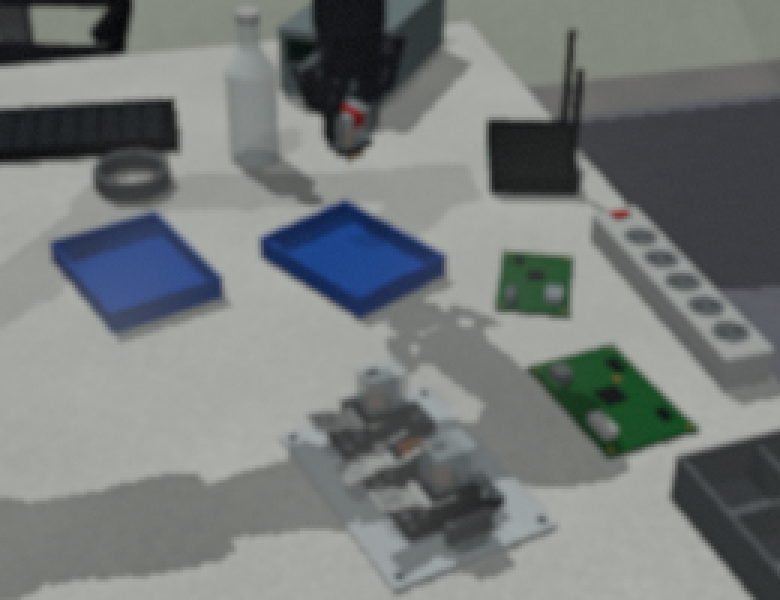

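The relay's lowest point is about 20 mm below the TCP, so it should touch the tray floor near TCP z = 0.025. I'll lower it, then feel for contact.

Call:
servo_tool(
  plan=[2, 0, 0, 0, 3, 5, 0, 0, 0, 3, 8, 0, 0, 0, 3, 10, 0, 0, 0, 3, 11.2, 0, 0, 0, 3, 12, 0, 0, 0, 3, 12.4, 0, 0, 0, 3, 12.4, 0, 0, 0, 3, 12.4, 0, 0, 0, 3],
)

```text
t: 18.32
ee_pos: [0.5931, 0.1826, 0.0347]
tcp_rot: [-0.373, 1.53, 0.372]
contact_force: [-0.6, 0.1, -0.2]
gripper_width: 0.0388
```

Call:
servo_tool(
  plan=[0.2, 0, 0, 0, 3, 0.4, 0, 0, 0, 3, 0.5, 0, 0, 0, 3, 0.5, 0, 0, 0, 3],
)

```text
t: 18.82
ee_pos: [0.593, 0.1826, 0.0295]
tcp_rot: [-0.373, 1.53, 0.372]
contact_force: [0.1, 0.1, 0.7]
gripper_width: 0.0388
```

Call:
servo_tool(
  plan=[0.1, 0, 0, 0, 3, 0.2, 0, 0, 0, 3, 0.2, 0, 0, 0, 3],
)

```text
t: 19.2
ee_pos: [0.593, 0.1825, 0.0274]
tcp_rot: [-0.373, 1.531, 0.372]
contact_force: [0.9, 0.6, 0.1]
gripper_width: 0.0389
```

Call:
servo_tool(
  plan=[0.1, 0, 0, 0, 3, 0.2, 0, 0, 0, 3, 0.2, 0, 0, 0, 3],
)

```text
t: 19.58
ee_pos: [0.5929, 0.1825, 0.0253]
tcp_rot: [-0.373, 1.531, 0.372]
contact_force: [0.2, -0.0, -0.4]
gripper_width: 0.0391
```

Call:
servo_tool(
  plan=[0.1, 0, 0, 0, 3, 0.2, 0, 0, 0, 3, 0.2, 0, 0, 0, 3],
)

```text
t: 19.95
ee_pos: [0.5932, 0.182, 0.0244]
tcp_rot: [-0.373, 1.53, 0.371]
contact_force: [-2.1, -1.1, 5.0]
gripper_width: 0.0386
```

The relay touches the tray floor (5 N). Now I'll open slowly.

Call:
servo_tool(
  plan=[0, 0, 0, 0, 3.9, 0, 0, 0, 0, 3.95, 0, 0, 0, 0, 4.0, 0, 0, 0, 0, 4.05, 0, 0, 0, 0, 4.1, 0, 0, 0, 0, 4.2, 0, 0, 0, 0, 4.3, 0, 0, 0, 0, 4.5, 0, 0, 0, 0, 4.8, 0, 0, 0, 0, 5.2, 0, 0, 0, 0, 5.8, 0, 0, 0, 0, 6.2, 0, 0, 0, 0, 6.2],
)

```text
t: 21.58
ee_pos: [0.5932, 0.182, 0.0244]
tcp_rot: [-0.373, 1.53, 0.371]
contact_force: [0.2, -0.0, -0.4]
gripper_width: 0.0621
```

```bash
python3 - <<'E'
from h import *
from rig import *
o=get_obs();print(o["t"],o["ee_pos"],o["contact_force"].round(1),o["gripper_width"])
p=read_camera("wrist");cv2.imwrite("pics/w9.png",p["color"][:,:,::-1])
E
```

```text
21.575 [0.59317784 0.18202689 0.02435529] [ 0.2 -0.  -0.4] 0.0620911548432926
```

View pics/w9.png

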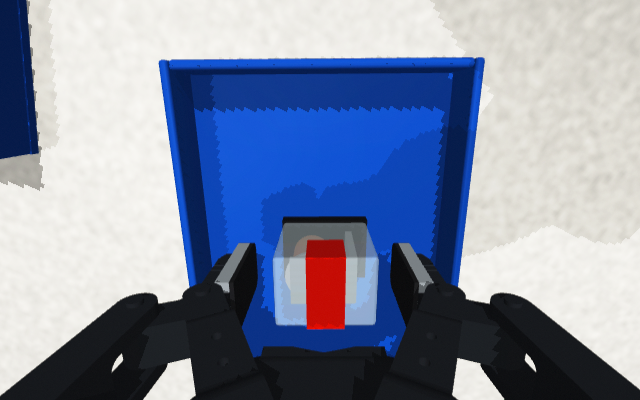

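The relay stands upright in the tray and both pads are clear of it. I'll retreat straight up.

Call:
servo_tool(
  plan=[-1, 0, 0, 0, 6.2, -3, 0, 0, 0, 6.2, -6, 0, 0, 0, 6.2, -10, 0, 0, 0, 6.2, -14, 0, 0, 0, 6.2, -18, 0, 0, 0, 6.2, -20, 0, 0, 0, 6.2, -20, 0, 0, 0, 6.2, -20, 0, 0, 0, 6.2],
)

```text
t: 22.75
ee_pos: [0.5911, 0.1818, 0.224]
tcp_rot: [-0.372, 1.531, 0.372]
contact_force: [-0.9, 0.2, -0.7]
gripper_width: 0.062
```

```bash
python3 - <<'E'
from h import *
from rig import *
o=get_obs();print(o["t"],o["ee_pos"],o["contact_force"].round(1))
for n in("scene","side"):
    p=read_camera(n);cv2.imwrite(f"pics/{n}10.png",p["color"][100:300,200:460,::-1].repeat(3,0).repeat(3,1))
    W=cloud(p)
    h=cv2.cvtColor(p["color"],cv2.COLOR_RGB2HSV); m=((h[...,0]<8)|(h[...,0]>172))&(h[...,1]>110)&(np.hypot(W[...,0]-.593,W[...,1]-.184)<.1)
    print(n,m.sum(),np.median(W[m],0).round(4))
    a=.2446;ex=np.array([np.cos(a),np.sin(a)]);ey=np.array([-ex[1],ex[0]]);P0=dict(np.load(n+"0.npz"))
    for y in(-.058,.058):
        for w in(cloud(P0),W):
            d=w[...,:2]-[.5564,-.1810];X=d@ex;Y=d@ey
            m=(abs(X)<.025)&(abs(Y-y)<.02)&(w[...,2]>.083)&(w[...,2]<.095); print(n,y,m.sum(),np.median(w[m],0).round(4))
E
```

```text
22.75 [0.59110611 0.18180948 0.22402925] [-0.9  0.2 -0.7]
scene 32 [0.5926 0.1851 0.0599]
scene -0.058 53 [ 0.5725 -0.2353  0.0859]
scene -0.058 51 [ 0.5721 -0.2347  0.0866]
scene 0.058 54 [ 0.5441 -0.1207  0.0866]
scene 0.058 55 [ 0.5464 -0.1228  0.0863]
side 25 [0.5959 0.1788 0.058 ]
side -0.058 133 [ 0.5697 -0.2427  0.0857]
side -0.058 129 [ 0.5708 -0.2416  0.0859]
side 0.058 105 [ 0.5432 -0.1275  0.0858]
side 0.058 103 [ 0.5433 -0.1291  0.0859]
```

View pics/scene10.png

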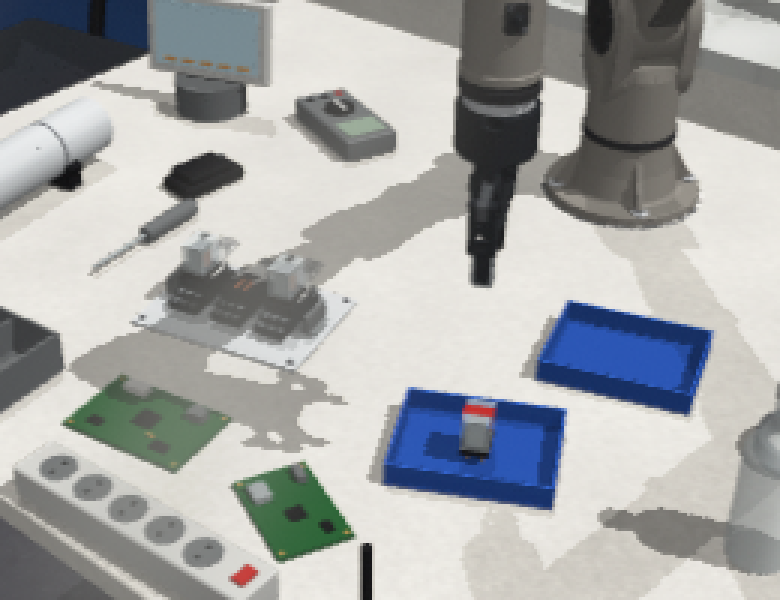

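The relay stands in the farther tray at crop (478,425). The other two are in place, the rest of the desk looks unchanged and the gripper is clear.

```bash
python3 -c "
from rig import *
print(close_job())"
```

```text
the job is handed in; nothing more can be done
None
```

The red-taped relay, in the middle socket, is out and standing upright in the blue tray farther from the base. I handed the job in at about 23 s; no verdict is reported.

- **Lever:** I pressed it until the tip stopped advancing and the wrist's vertical force read 11 N (about 12 N in all), below the 18 N limit. The tab centre had gone down about 13 mm, roughly 0.45 rad. The relay's underside was then about 7 mm above its seat, with the relay tilted about 0.16 rad and not touched.
- **Lift and placing:** I gripped the relay only after the lever had raised it, and lifted it straight up. I set it down with about 5 N of contact and opened the fingers slowly.
- **Last checks:** The tape sits at about 59 mm, which fits a relay standing upright on the tray floor near the tray's centre. The other two relays' tops are at their starting height. Their measured sideways shifts were mostly 1–2 mm, with one scene-camera reading at about 3 mm. The side camera put that relay at about 1.6 mm, and the pictures show it still plugged in, so I take this as depth noise. The gripper is about 16 cm clear of the relay.
- **Disagreement:** Force on the tab first showed with the tool tip about 5 mm lower than the tab height I had measured. I therefore judged the stop by force and by the lever's depth profile rather than by tip travel alone.

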